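Spare wheels into the child-proof tub

TASK

Open the child-proof tub: push its cap down hard and, while pushing, turn it anticlockwise until its ears are clear of the claws, then lift it off and set it down, wing up, on the middle of the cork mat. Then tip the small tray over the open tub so that all three loose toy wheels slide into it, and put the empty tray back down flat on the table. Do not disturb the toy cars, carton, jar or screwdriver.

Things in the scene. Friction and masses are not known exactly. Their poses are not given: they have to be found in the camera images.
- tub: (all sizes in mm) round white open-topped plastic tub, outer diameter 112, wall 4, rim 70 above the table, inner floor 16 above it, on a fixed wooden holder 150 x 150 x 12. Origin: centre of the holder's underside, at table height, z up. On its +y and -y sides stand two grey claws, 36 wide along x, radius 64 to 84, tops 91 high, each arching over one ear of the cap
- claw (a point): middle of the underside of the +y claw's roof, 85 above the table. In each claw the cap's ear meets a full-height stop on its clockwise side (seen from above) and, on its anticlockwise side, a tooth hanging 5.2 below the roof: the cap must be pushed down 6 to 7 for its ears to pass under the teeth
- tub_mouth (a point): centre of the tub's mouth (inner diameter 104), at rim height, 70 above the table
- spring_ring (a joint): dark steel spring ring (outer diameter 126, inner 114) around the tub's rim that carries the cap: 0 = fully up (its top 78 above the table), grows in m as it is pressed down, 0.008 when the cap bottoms out on the rim. It takes 10 N to start it moving and 1 N more for each mm
- cap: (mm) white cap: disc, diameter 124, 6 thick, two ears 20 wide out to radius 76 on its +y and -y sides; on top an upright grey wing, 14 thick (cap x), 70 long (cap y), from 6 to 30 above the underside. Origin: centre of the underside, z up. Locked on the tub at first, axes along its axes, underside 78 above table. Pushed down and turned 0.6 to 2 rad anticlockwise (positive about z) it is free. 90g
- tray: (mm) aluminium scoop tray 120 long (x), 80 wide (y), floor 4 thick; walls 4 thick and 22 high on both sides and at the +x end; the -x end is open: pieces slide out there. Dark wooden handle blade at the +x end, centred 62 along +x, 12 thick (x), 44 wide (y), from 4 to 64 high. Origin: centre of the underside, z up. 220 g. Wheels slide from a slope of 13 to 22 degrees on
- wheel0_center (a point): centre of a loose black toy wheel with metal hub, diameter 28, 14 thick, 16 g, lying flat on the tray at the start
- wheel1_center (a point): centre of the second such wheel
- wheel2_center (a point): centre of the third such wheel
- mat: fixed cork mat 180 x 180, 4 thick. Origin: centre of its underside, at table height
- car_a: blue toy car 75 x 34 x 30, bystander; origin at the centre of its underside
- car_b: yellow toy van 75 x 34 x 34, bystander; origin as above
- car_c: white toy car 75 x 34 x 30, bystander; origin as above
- car_d: red toy van 75 x 34 x 34, bystander; origin as above
- carton: small cardboard box 60 x 90 x 35, bystander; origin at the centre of its underside
- jar: small glass jar with dark lid, diameter 56, 70 high, bystander; origin at the centre of its underside
- driver: screwdriver 170 long lying flat, bystander
Mind the look-alikes: they are no part of the job. What is meant by the tray is not blue, and is the larger of those in its own colour.

How it is judged:
By the outcome, as a careful person would: the job done as asked, in the order asked, and still so for the second after the job is handed in, with the robot touching nothing.
It also fails if it takes over 72 s, if anything falls off the work surface, if the arm or the gripper's body presses on something with over 40 N, if the wrist force passes 120 N, or if a joint passes its speed limit or range.

ROBOT

A 7-joint arm with a two-finger parallel gripper is mounted at the origin on the work surface. World frame = base frame: x ahead of the robot, y to its left, z up, the work surface at z = 0. Lengths are in m, angles in rad, forces in N, time in s.
With the tool pointing down it reaches from about 0.425 to 0.95 m from the base axis. Payload 4.7 kg.
Tool frame: the origin (TCP) lies between the finger pads; the fingertips stand 25 mm ahead of it and the grasp point (between the pads) lies 6 mm ahead of it; x points along the fingers, z is the direction in which the jaws open and shut, and the axes are right-handed (so a half turn about x gives the same grasp; the last joint's range is limited). The gripper opens to 85 mm and grips with 20 to 120 N. Pads are 22 mm wide; open, the fingers measure 114 mm over their backs; the gripper's body (76 mm by 85 mm) begins 54 mm behind the grasp point. The pads swing forward as they close: fully open they stand 13 mm farther back than shut.
Start: joints at [-0.029, 0.469, -0.049, 1.532, 0.024, 1.141, -0.082], TCP at [0.675, 0, 0.256] pointing down, gripper open.
Joint ranges: [-2.59, 2.59], [-0.33, 1.99], [-1.39, 1.29], [0.1, 2.45], [-1.04, 4.18], [0.21, 1.99], [-2.66, 2.66]. Speed limits (rad/s): [2.57, 2.57, 3.14, 3.14, 3.14, 3.14, 3.14].

INTERFACE

Orientations are given as a 3x3 rotation matrix whose columns are the frame's x, y, z axes.
In Python, from rig import * gives the robot as it stands. Calls block until the motion is done:
- movep(position, orientation): joint-space move of the TCP to a pose.
- move_l(position, attitude=None, feed=0.15, until_force=None): straight line of the TCP; attitude=None keeps the orientation; feed is the mean speed in m/s. With until_force (N) it stops when the force on the tool has changed by that much, and returns True; else False.
- move_joints(angles): joint-space move.
- command_gripper(opening, newtons=None): finger opening in m; newtons is the grip in N (None keeps the last); returns when the fingers have stopped.
- sleep(seconds).
- inverse_kinematics(position, orientation): joint angles nearest the present ones, or None.
- sense(): the state.
- camera(name): name is "scene" or "side" or "wrist"; returns (picture, depth): 480x640x3 uint8, red, green, blue; 480x640 float32, m along the optical axis (not along the pixel's ray), 0 where there is no reading.
- camera_params(name): a dict with "K" (3x3 intrinsics, pixels), "dist" ([k1, k2, p1, p2, k3] as OpenCV has them; the pictures are not rectified), "position" and "rotation" of the camera in the world; the wrist camera has in their place "tool_from_camera" (4x4, takes a point from camera to tool coordinates, whose origin is the TCP and whose axes are the tool frame's). Camera axes: x right, y down, z forward; pixel columns grow to the right and rows downward; lengths in m; the calibration is good to about 2 mm. A picture is of the moment at which its call begins: read the wrist's pose just before it. camera_params takes no time and is no camera call.
A pose or a line that the arm cannot do raises Unreachable and nothing moves.
- finish_job(): hands the job in, once; it reports no verdict.
The state is a dict: "time_s": time; "joint_pos": joint angles; "qd": joint speeds; "joint_efforts": joint torques, N m; "position": TCP position; "tcp_rot": TCP orientation; "wrist_force": force on the tool from outside, world axes, zero at the start; "ft_torque": the same for the moment, N m; "finger_gap": finger opening in m.
Only numpy, scipy, OpenCV 4.12 (cv2) and the standard library are available. Lean on these libraries where they do the work, as an engineer would, in place of code of your own. Each camera call takes 0.05 s, during which the arm holds its last target.

## Working session

There is one attempt and no reset: what is moved stays moved. The work goes in short steps, each a Python script; the robot and the scene stay as the last script left them, time stands still between calls to the robot, and variables do not carry over. Pictures are saved under pics/ and viewed, and the job is handed in when it is done.

```bash
ls; mkdir -p pics
python3 - <<'E'
from rig import *
import cv2,numpy as np
print(sense())
for n in ["scene","side","wrist"]:
    im,d=camera(n); cv2.imwrite(f"pics/{n}0.png",im[:,:,::-1]); np.savez(f"pics/{n}0.npz",im=im,d=d)
    p=camera_params(n); print(n,p, (d>0).mean())
E
```

```text
pics
{'time_s': 0.0, 'joint_pos': array([-0.02889218,  0.46944974, -0.04862034,  1.53368791,  0.02404997,
        1.14099041, -0.08229702]), 'qd': array([-2.21761837e-04, -6.53929683e-05,  1.95197855e-04,  2.54210163e-04,
       -1.01826381e-03,  3.69133332e-04, -2.34185571e-04]), 'joint_efforts': array([ 1.18357209e-03, -5.10321057e+01, -4.63755790e-02, -2.37716943e+01,
        1.05899444e-02,  7.35067850e-03,  1.56414734e-05]), 'position': array([6.74467343e-01, 3.52630717e-05, 2.55258384e-01]), 'tcp_rot': array([[-1.95253347e-03, -2.84418665e-05,  9.99998093e-01],
       [-1.44847069e-05,  9.99999999e-01,  2.84136388e-05],
       [-9.99998094e-01, -1.44292007e-05, -1.95253388e-03]]), 'wrist_force': array([ 0.3046794 ,  0.43349381, -0.05517604]), 'ft_torque': array([ 0.01332144, -0.05874001,  0.02899937]), 'finger_gap': 0.08557405058806349}
scene {'K': array([[483.080013  ,   0.        , 321.65391763],
       [  0.        , 483.080013  , 235.14575488],
       [  0.        ,   0.        ,   1.        ]]), 'dist': array([-0.06833911,  0.        ,  0.        ,  0.        ,  0.        
[... 679 characters left out ...]
75401076],
       [ 0.01254035, -0.77496866, -0.63187523]])} 0.9960904947916667
wrist {'K': array([[393.03254581,   0.        , 319.37554826],
       [  0.        , 393.03254581, 237.42270803],
       [  0.        ,   0.        ,   1.        ]]), 'dist': array([0.02140809, 0.        , 0.        , 0.        , 0.        ]), 'tool_from_camera': array([[ 4.06218193e-06, -3.19958273e-01,  9.47431635e-01,
        -1.17464028e-01],
       [ 9.43291400e-04, -9.47431212e-01, -3.19958135e-01,
         8.27815725e-02],
       [ 9.99999555e-01,  8.95003841e-04,  2.97965250e-04,
        -8.33226986e-04],
       [ 0.00000000e+00,  0.00000000e+00,  0.00000000e+00,
         1.00000000e+00]])} 0.996005859375
```

View pics/scene0.png

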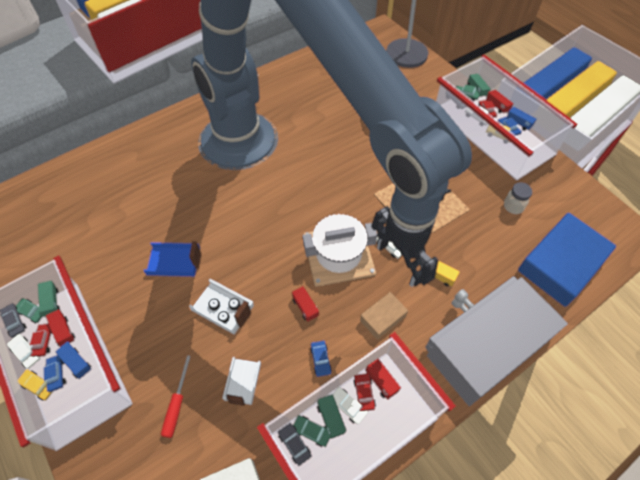

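View pics/side0.png

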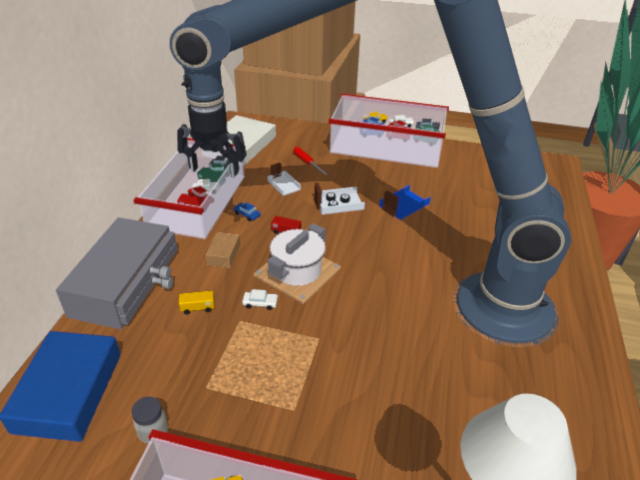

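View pics/wrist0.png

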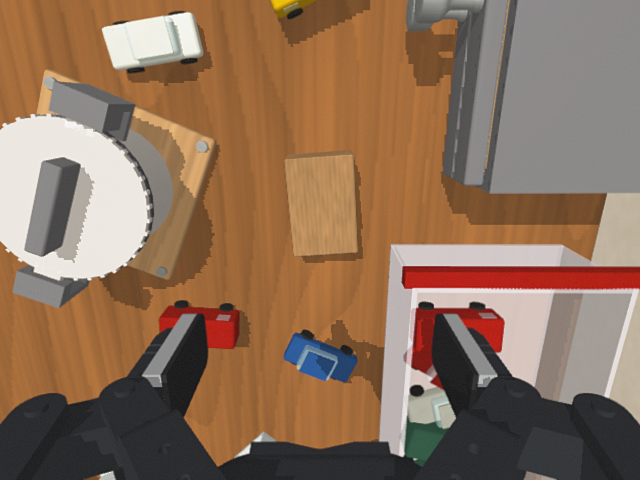

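The aluminium tray with wheels is at scene (222,305) and side (340,200). Its look-alikes are the blue tray at scene (172,260) and a smaller aluminium tray at scene (242,382). I choose the one with wheels and will check it in a crop. The tub is at scene (340,245) and the mat at side (265,363).

```bash
cat > h.py <<'E'
import numpy as np, cv2
from rig import camera_params
def cloud(n,d,pose=None):
    p=camera_params(n)
    v,u=np.mgrid[0:480,0:640]
    uv=np.stack([u,v],-1).reshape(-1,1,2).astype(np.float64)
    xy=cv2.undistortPoints(uv,p["K"],p["dist"]).reshape(480,640,2)
    P=np.concatenate([xy,np.ones((480,640,1))],-1)*d[...,None]
    if n=="wrist":
        T=p["tool_from_camera"]; P=P@T[:3,:3].T+T[:3,3]
        pos,R=pose; return P@np.asarray(R).T+np.asarray(pos)
    return P@p["rotation"].T+p["position"]
def ray(n,u,v,z,pose=None):
    p=camera_params(n)
    xy=cv2.undistortPoints(np.array([[[u,v]]],float),p["K"],p["dist"]).reshape(2)
    r=np.array([*xy,1.])
    if n=="wrist":
        T=p["tool_from_camera"];R=np.asarray(pose[1]);o=R@T[:3,3]+pose[0];r=R@T[:3,:3]@r
    else: o=p["position"]; r=p["rotation"]@r
    return o+r*(z-o[2])/r[2]
E
python3 - <<'E'
from h import *
for n,c,nm in [("scene",(165,215,180,420),"tr"),("scene",(290,180,400,300),"tub"),("side",(240,150,380,310),"sd")]:
    a=np.load(f"pics/{n}0.npz");im=a["im"]
    x0,y0,x1,y1=c; k=cv2.resize(im[y0:y1,x0:x1] if nm!="tr" else im[225:415,140:290],None,fx=4 if nm!="sd" else 4,fy=4,interpolation=cv2.INTER_CUBIC)
    cv2.imwrite(f"pics/c_{nm}.png",k[:600,:800,::-1])
for n in ["scene","side"]:
    a=np.load(f"pics/{n}0.npz");im=a["im"];C=cloud(n,a["d"])
    hsv=cv2.cvtColor(im,cv2.COLOR_RGB2HSV)
    for nm,lo,hi in [("table",-.005,.005)]:
        pass
    print(n,"table z",np.median(C[...,2][(abs(C[...,2])<.02)]))
    for u,v in ([(222,305),(215,318),(172,260),(242,382),(340,225),(340,240),(430,200),(305,245),(375,232),(325,265)] if n=="scene" else [(345,205),(298,240),(295,250),(265,365),(280,268),(317,235),(285,185),(405,205)]):
        print((u,v),im[v,u],hsv[v,u],C[v,u].round(4))
E
```

```text
scene table z 0.000684828480901567
(222, 305) [237 240 241] [ 98   4 241] [ 0.439  -0.2898  0.0018]
(215, 318) [238 240 242] [105   4 242] [ 0.4595 -0.3187  0.0041]
(172, 260) [ 40  72 145] [111 185 145] [ 0.2658 -0.3339  0.0064]
(242, 382) [237 239 241] [105   4 241] [ 0.6211 -0.3411  0.0032]
(340, 225) [243 242 242] [  0   1 243] [0.4573 0.0311 0.0836]
(340, 240) [178 175 176] [170   4 178] [0.4911 0.0066 0.0838]
(430, 200) [64 73 83] [106  58  83] [ 0.7106 -0.0162  0.4955]
(305, 245) [137 137 144] [120  12 144] [ 0.4586 -0.0686  0.0882]
(375, 232) [172 167 171] [156   7 172] [0.5225 0.0838 0.0896]
(325, 265) [161 158 159] [170   5 161] [ 0.5007 -0.042   0.0295]
side table z 0.001704029656531103
(345, 205) [199 205 213] [107  17 213] [ 0.4224 -0.2599  0.0221]
(298, 240) [117 116 123] [124  15 123] [0.4801 0.0158 0.1069]
(295, 250) [169 164 168] [156   8 169] [0.4842 0.0268 0.0853]
(265, 365) [177 129  81] [ 15 138 177] [0.474  0.2937 0.0051]
(280, 268) [ 97  96 102] [125  15 102] [0.4999 0.0939 0.0855]
(317, 235) [206 200 202] [170   7 206] [ 0.4482 -0.0375  0.0863]
(285, 185) [212 219 223] [101  13 223] [ 0.6135 -0.3326  0.0068]
(405, 205) [ 14  51 124] [110 226 124] [ 0.2645 -0.3225  0.0078]
```

View pics/c_tr.png

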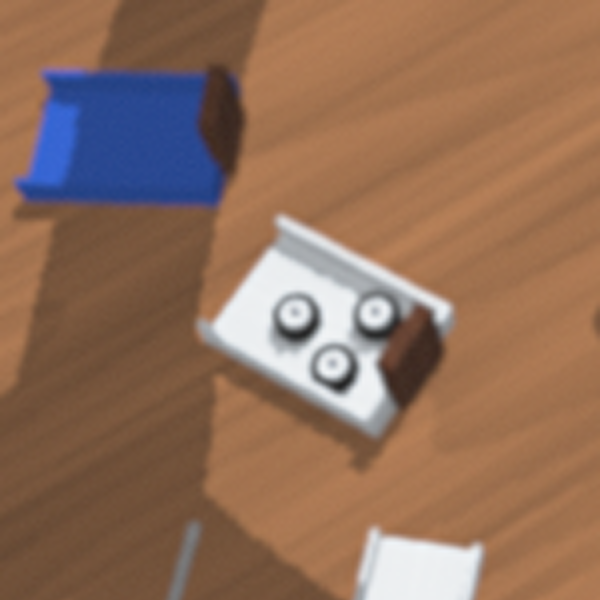

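View pics/c_tub.png

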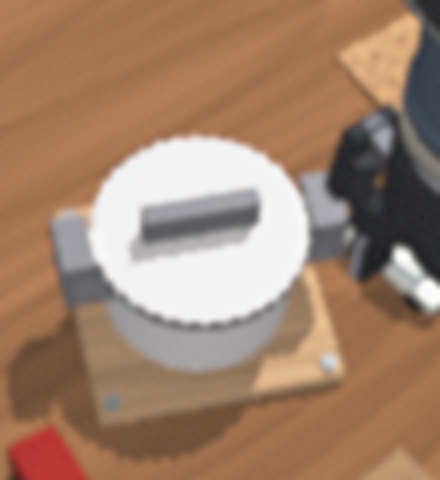

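View pics/c_sd.png

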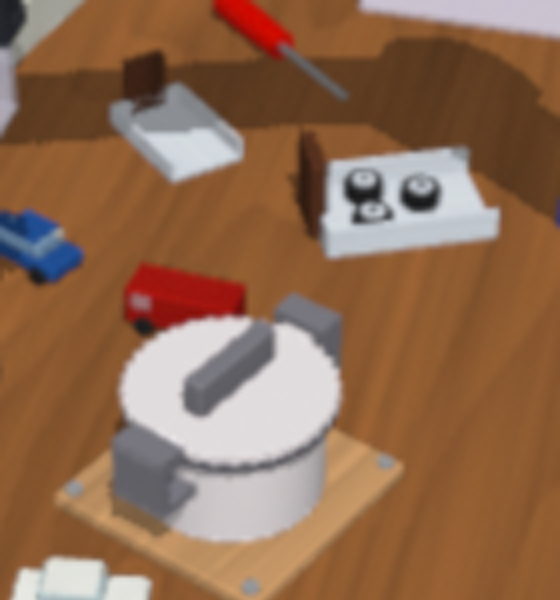

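The crop shows the aluminium tray with three wheels, handle at lower right, wider and longer than the other aluminium one: it is the target. Now coarse poses.

```bash
cat > meas.py <<'E'
from h import *
def mr(P): 
    r=cv2.minAreaRect(P[:,:2].astype(np.float32)*1000); return [np.round(x,1) for x in r]
def tub(n,im,C,c0=(.485,.012)):
    r=np.hypot(C[...,0]-c0[0],C[...,1]-c0[1]); z=C[...,2]
    hsv=cv2.cvtColor(im,cv2.COLOR_RGB2HSV)
    m=(r<.08)&(z>.077)&(z<.09)&(hsv[...,2]>150)
    wht=C[m]; 
    (c,rad)=cv2.minEnclosingCircle((wht[:,:2]*1000).astype(np.float32)); print(n,"cap circ",np.round(c,1),round(rad,1),m.sum(), np.median(wht[:,2]).round(4))
    m=(r<.06)&(z>.100)&(z<.12); 
    if m.sum()>20: print(" wing",mr(C[m]),m.sum(),np.percentile(C[m][:,2],90).round(4))
    m=(r>.07)&(r<.095)&(z>.083)&(z<.098)&(hsv[...,2]<200)
    k,l=cv2.connectedComponents(m.astype(np.uint8))
    for i in range(1,k):
        if (l==i).sum()>15: print(" claw",C[l==i].mean(0).round(4),mr(C[l==i]),(l==i).sum())
def tray(n,im,C,c0=(.44,-.28)):
    r=np.hypot(C[...,0]-c0[0],C[...,1]-c0[1]); z=C[...,2]
    hsv=cv2.cvtColor(im,cv2.COLOR_RGB2HSV)
    m=(r<.1)&(z>.03)&(z<.08)
    print(n," handle",mr(C[m]),m.sum(),C[m][:,2].max())
    m=(r<.1)&(z>-.01)&(z<.03)&(hsv[...,1]<50)&(hsv[...,2]>130)
    k,l,s,_=cv2.connectedComponentsWithStats(m.astype(np.uint8)); i=1+np.argmax(s[1:,4]); 
    print(" tray",mr(C[l==i]),(l==i).sum())
    m=(r<.075)&(z<.03)&(z>.001)&(hsv[...,2]<90)&(hsv[...,1]<80)
    print(" whl",m.sum())
E
python3 - <<'E'
from meas import *
for n in ["scene","side"]:
    a=np.load(f"pics/{n}0.npz");C=cloud(n,a["d"]);tub(n,a["im"],C);tray(n,a["im"],C)
    hsv=cv2.cvtColor(a["im"],cv2.COLOR_RGB2HSV)
    if n=="side":
        m=(np.hypot(C[...,0]-.474,C[...,1]-.294)<.15)&(hsv[...,2]>150)&(C[...,2]<.02)&(hsv[...,1]<170)
        mm=np.zeros((480,640),np.uint8);mm[m]=255;mm=cv2.morphologyEx(cv2.morphologyEx(mm,cv2.MORPH_CLOSE,np.ones((5,5))),cv2.MORPH_OPEN,np.ones((9,9)));print("mat",mr(C[mm>0]));cv2.imwrite("pics/mat.png",mm)
E
```

```text
scene cap circ [484.3  11.3] 78.5 1726 0.0839
 wing [array([483.2,  10.1]), array([69.7, 17.3]), np.float64(68.6)] 204 0.11
 claw [0.5175 0.0791 0.0902] [array([513.6,  81.5]), array([13.8, 36.7]), np.float64(68.0)] 58
 claw [ 0.455  -0.0596  0.0902] [array([454.2, -58.6]), array([18.4, 37.7]), np.float64(66.7)] 119
scene  handle [array([ 499.3, -265.5]), array([13.2, 43.7]), np.float64(28.5)] 207 0.06893676821448036
 tray [array([ 439.1, -290.9]), array([131.7,  89.7]), np.float64(27.0)] 1491
 whl 67
side cap circ [481.2  12.4] 67.6 1282 0.086
 wing [array([482.5,  13.3]), array([70.5, 17.4]), np.float64(69.1)] 185 0.1116
 claw [ 0.4495 -0.0565  0.0922] [array([452. , -58.1]), array([18.5, 37.4]), np.float64(64.3)] 86
 claw [0.5116 0.0856 0.0904] [array([512.9,  83.3]), array([18.2, 39.9]), np.float64(67.6)] 116
side  handle [array([ 499.2, -262.9]), array([12.6, 46.4]), np.float64(26.9)] 115 0.06967861511732765
 tray [array([ 451.4, -305.2]), array([122.6, 119.7]), np.float64(26.8)] 819
 whl 68
mat [array([409.3, 571.2]), array([251.6, 799.6]), np.float64(8.6)]
```

View pics/mat.png

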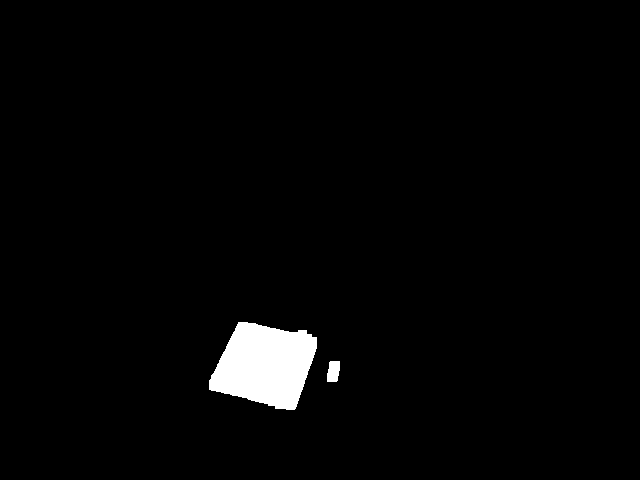

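```bash
cat >> h.py <<'E'
def down(psi):
    c,s=np.cos(psi),np.sin(psi)
    return np.column_stack([[0,0,-1.],[-s,c,0],[c,s,0]])
E
python3 - <<'E'
from h import *
from rig import *
for uv in [(238,322),(316,338),(296,409),(210,388)]: print(ray("side",*uv,.004).round(4))
print(np.mean([ray("side",*uv,.004) for uv in [(238,322),(316,338),(296,409),(210,388)]],0))
d=np.pi/180
for nm,p,psi in [("tub",[.483,.012,.24],-22*d),("turned",[.483,.012,.105],41*d),("mat",[.474,.294,.12],41*d),("mat2",[.474,.294,.12],80*d),("tray",[.499,-.264,.05],27*d),("tray2",[.499,-.264,.05],207*d)]:
    q=inverse_kinematics(p,down(psi)); print(nm,None if q is None else np.round(q,2))
movep([.483,.012,.24],down(-22*d))
s=sense(); im,dd=camera("wrist"); cv2.imwrite("pics/w1.png",im[:,:,::-1]); np.savez("pics/w1.npz",im=im,d=dd,p=s["position"],R=s["tcp_rot"]); print(s["time_s"],s["position"])
from meas import *
C=cloud("wrist",dd,(s["position"],s["tcp_rot"])); tub("wrist",im,C)
s2=camera("scene");cv2.imwrite("pics/s1.png",s2[0][:,:,::-1])
E
```

```text
[0.5659 0.1981 0.004 ]
[0.3917 0.1989 0.004 ]
[0.3874 0.3753 0.004 ]
[0.5603 0.3721 0.004 ]
[0.47631537 0.28610155 0.004     ]
tub [-0.11  0.17 -0.    2.    0.    0.97 -0.5 ]
turned [ 0.06  0.37 -0.21  2.11  0.12  0.67  0.48]
mat [-0.41  0.46 -0.29  1.93  0.18  0.78 -0.08]
mat2 [-0.31  0.47 -0.42  1.93  0.26  0.8   0.53]
tray [ 0.47  0.55 -0.08  1.96  0.07  0.63  0.82]
tray2 [ 0.05  0.6   0.49  1.99 -0.45  0.66 -1.85]
0.9417 [0.4845414  0.01210184 0.2407591 ]
wrist cap circ [480.   13.4] 65.6 19998 0.084
 wing [array([481.9,  12.6]), array([70. , 13.9]), np.float64(67.5)] 2088 0.1087
 claw [0.5113 0.0834 0.0909] [array([511.3,  82.4]), array([15.5, 35.4]), np.float64(68.5)] 1220
 claw [ 0.4518 -0.0575  0.0909] [array([452.1, -57.4]), array([17.1, 35.8]), np.float64(64.2)] 832
```

View pics/w1.png

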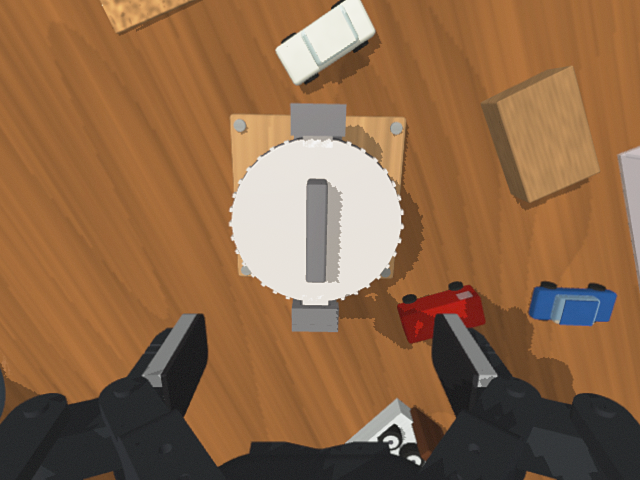

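Wing at wrist (317,230); claws at (319,120) and (315,318). The wing centre and the claw midpoint agree at (0.482, 0.0125) with yaw −22.5°. Next is to grip and push.

Run:
```python
from h import *
from rig import *
psi=np.radians(-22.5)
command_gripper(.045)
move_l([.482,.0125,.150],down(psi))
print(move_l([.482,.0125,.113],feed=.08,until_force=15)); s=sense(); print(s["time_s"],s["position"],s["wrist_force"])
command_gripper(0,100); s=sense(); print(s["time_s"],s["position"],s["wrist_force"],s["finger_gap"])
f0=s["wrist_force"]
p=s["position"]
hit=move_l([.482,.0125,.102],feed=.03,until_force=26); s=sense(); print(hit,s["time_s"],s["position"],s["wrist_force"]-f0,s["finger_gap"])
im,d=camera("wrist"); cv2.imwrite("pics/w2.png",im[:,:,::-1])
```

```text
False
2.875 [0.48226578 0.01252309 0.11317743] [-0.61714367 -0.05507512  0.32974912]
3.2667 [0.48241111 0.01251814 0.11382007] [-0.8835308  -0.75865186  5.53735093] 0.011516680350484141
True 3.6167 [0.48286228 0.01257936 0.10647064] [-3.74921694 -0.14121498  8.68254585] 0.012261925527951613
```

View pics/w2.png

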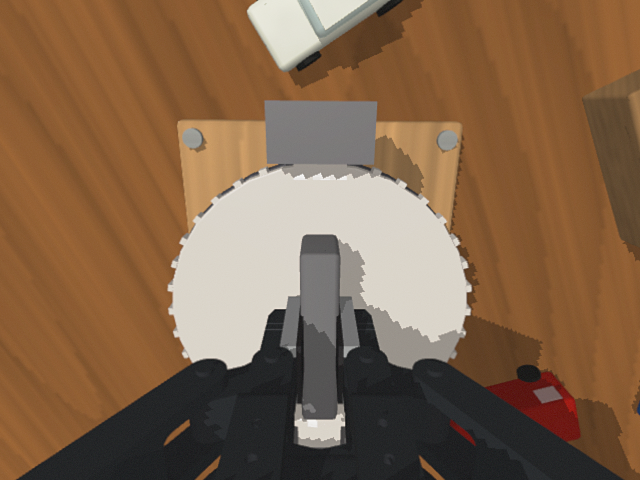

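Run:
```python
from h import *
from rig import *
s=sense(); print(s["time_s"],s["position"],s["wrist_force"])
im,d=camera("wrist"); C=cloud("wrist",d,(s["position"],s["tcp_rot"]))
for v,u in [(200,250),(200,380),(190,320),(250,220),(130,320),(245,320)]: print((u,v),C[v,u].round(4))
```

```text
3.6667 [0.48283746 0.01255691 0.10661662] [-2.63968283 -0.68836826 14.83544627]
(250, 200) [0.4756 0.0671 0.0762]
(380, 200) [0.5218 0.0482 0.0766]
(320, 190) [0.502  0.0604 0.076 ]
(220, 250) [0.456  0.0535 0.0771]
(320, 130) [0.5107 0.0817 0.0912]
(320, 245) [0.4955 0.045  0.0916]
```

Run:
```python
from h import *
from rig import *
psi=np.radians(-22.5)
for k,a in enumerate([.1,.2,.3]):
    move_l([.482,.0125,.1055],down(psi+a),feed=.05); s=sense(); 
    R=s["tcp_rot"]; print(s["time_s"],s["position"].round(4),s["wrist_force"].round(1),s["ft_torque"].round(2),np.arctan2(R[1,2],R[0,2])-psi,s["finger_gap"])
im,d=camera("wrist"); C=cloud("wrist",d,(s["position"],s["tcp_rot"])); cv2.imwrite("pics/w3.png",im[:,:,::-1])
for v,u in [(200,250),(200,380),(250,220)]: print((u,v),C[v,u].round(4))
```

```text
3.9667 [0.4838 0.0126 0.1076] [-2.4 -0.6 12.9] [0.   0.43 0.18] 0.10098248119568892 0.011585335428939716
4.2167 [0.4842 0.0127 0.1077] [-0.5 -0.1 13.4] [-0.04  0.37  0.16] 0.20101483736424164 0.011775393450251559
4.4667 [0.4844 0.0127 0.1078] [-0.3 -0.3 13.7] [-0.04  0.27  0.14] 0.30095974610006326 0.011943402319163857
(250, 200) [0.4619 0.0633 0.079 ]
(380, 200) [0.5112 0.0587 0.0785]
(220, 250) [0.4473 0.0446 0.0796]
```

View pics/w3.png

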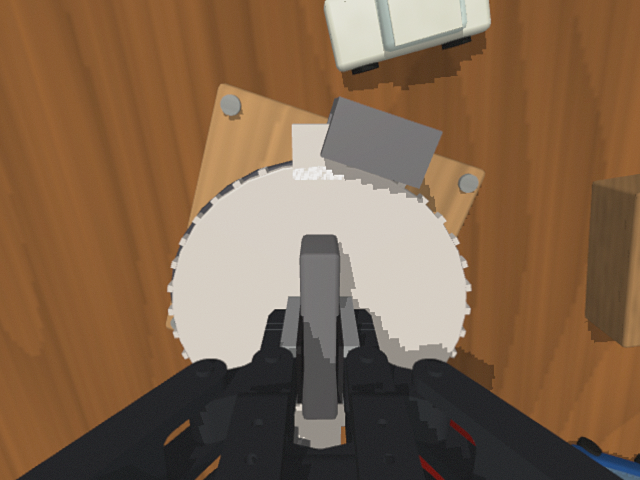

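The ear, at (308,145), is coming out from under the claw's tooth on the anticlockwise side. I keep pressing a bit lower and go on turning.

Run:
```python
from h import *
from rig import *
psi=np.radians(-22.5)
move_l([.481,.0125,.1035],down(psi+.3),feed=.05)
for k,a in enumerate([.5,.7,.9,1.05]):
    move_l([.481,.0125,.1035],down(psi+a),feed=.05); s=sense(); 
    R=s["tcp_rot"]; print(s["time_s"],s["position"].round(4),s["wrist_force"].round(1),s["ft_torque"].round(2),np.arctan2(R[1,2],R[0,2])-psi,s["finger_gap"])
im,d=camera("wrist"); C=cloud("wrist",d,(s["position"],s["tcp_rot"])); cv2.imwrite("pics/w4.png",im[:,:,::-1])
for v,u in [(200,250),(200,380),(250,220)]: print((u,v),C[v,u].round(4))
im,d=camera("side");cv2.imwrite("pics/sd4.png",im[150:350,200:400,::-1].repeat(3,0).repeat(3,1))
```

```text
5.1167 [0.484  0.0128 0.1062] [ 0.2  0.2 14.8] [-0.04  0.16  0.19] 0.5009307632904666 0.011715080606818416
5.4667 [0.484  0.0128 0.1061] [-0.   0.4 14.8] [0.03 0.27 0.18] 0.700925434789209 0.01149111303666963
5.8167 [0.4839 0.0128 0.1061] [ 0.1 -0.1 14.9] [-0.02  0.26  0.18] 0.9009869444908465 0.011670984157234488
6.1167 [0.4839 0.0128 0.1061] [-0.1  0.5 14.2] [0.02 0.22 0.24] 1.05102557200905 0.01176475572984494
(250, 200) [0.4332 0.035  0.0766]
(380, 200) [0.4724 0.0653 0.0766]
(220, 250) [0.4353 0.0111 0.077 ]
```

View pics/w4.png

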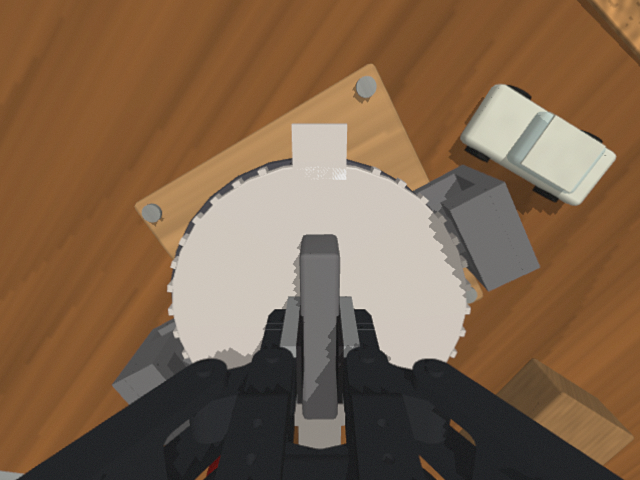

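View pics/sd4.png

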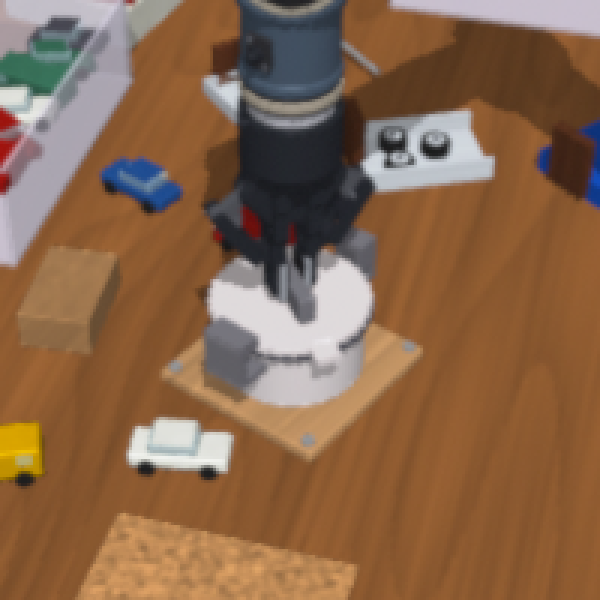

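The ear at (320,145) is clear of both claws. I lift the cap and refine the mat's position.

Run:
```python
from h import *
from rig import *
psi=np.radians(-22.5)
move_l([.482,.0125,.13],feed=.08); move_l([.482,.0125,.25],feed=.25)
s=sense(); print(s["time_s"],s["position"],s["wrist_force"],s["finger_gap"])
im,d=camera("scene"); cv2.imwrite("pics/s5.png",im[:,:,::-1]); np.savez("pics/s5.npz",im=im,d=d)
im2,d2=camera("side"); np.savez("pics/sd5.npz",im=im2,d=d2); cv2.imwrite("pics/sd5.png",im2[:,:,::-1])
for n,f in [("side","pics/side0.npz"),("side","pics/sd5.npz"),("scene","pics/s5.npz"),("wrist","pics/w1.npz")]:
    a=np.load(f);i=a["im"]; lab=cv2.cvtColor(i,cv2.COLOR_RGB2LAB).astype(int)
    pose=(a["p"],a["R"]) if n=="wrist" else None
    C=cloud(n,a["d"],pose); m=((np.hypot(C[...,0]-.475,C[...,1]-.286)<.14)&(lab[...,0]>128)&(lab[...,2]>150)&(C[...,2]<.02)).astype(np.uint8)*255
    m=cv2.morphologyEx(cv2.medianBlur(m,3),cv2.MORPH_CLOSE,np.ones((5,5))); k,l,st,_=cv2.connectedComponentsWithStats(m); j=1+np.argmax(st[1:,4]); c=cv2.findContours((l==j).astype(np.uint8),0,2)[0][0].reshape(-1,2)
    W=np.array([ray(n,u,v,.004,pose)[:2] for u,v in c],np.float32)*1000
    print(n,cv2.minAreaRect(W),W.min(0),W.max(0),st[j])
```

```text
7.3333 [0.4809487  0.01224774 0.24848399] [-0.65306277  0.94225751 -1.57192978] 0.011363965946506259
side ((477.51031494140625, 286.62774658203125), (184.0203094482422, 180.9403839111328), 88.57620239257812) [385.13196 193.14491] [569.53894 380.02188] [ 206  321  113   90 6551]
side ((477.1729736328125, 286.05535888671875), (182.12274169921875, 180.2027130126953), 88.35900115966797) [385.13196 193.15973] [569.53894 379.1983 ] [ 206  321  113   90 6516]
scene ((478.5916442871094, 286.3381042480469), (272.0971374511719, 275.8614807128906), 54.10872268676758) [337.47986 144.76607] [611.3591  422.58276] [ 370  162  104   85 6791]
wrist ((413.1454162597656, 201.22720336914062), (22.141952514648438, 69.87753295898438), 68.66950225830078) [383.866   198.74068] [449.71713 224.24869] [  99    0   91   33 1556]
```

View pics/s5.png

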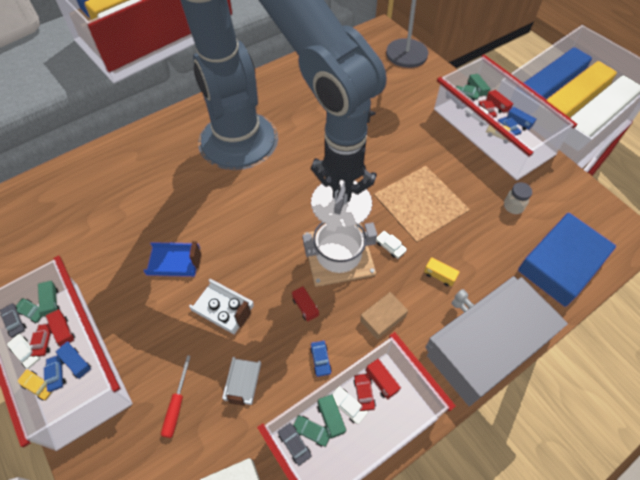

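View pics/sd5.png

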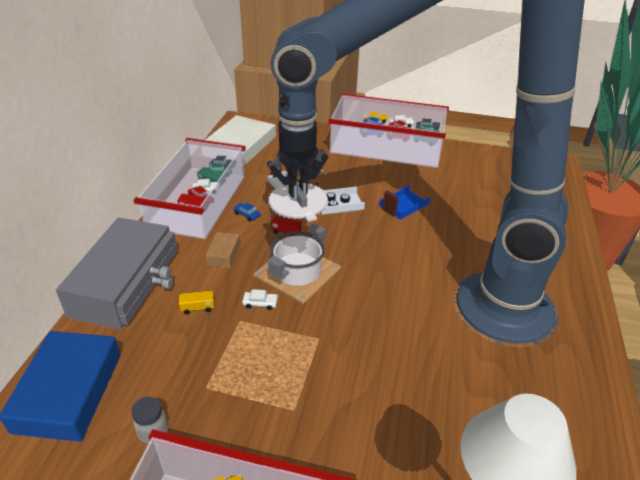

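The tub is open at scene (340,245) and the cap is held. The mat centre is (0.477, 0.286), with 182×180 mm measured. Next is to place the cap.

Run:
```python
from h import *
from rig import *
for uv in [(425,167),(468,207),(418,238),(376,198)]: print(ray("scene",*uv,.004).round(3),end=' ')
psi=np.radians(-22.5)+1.05
move_l([.477,.286,.20],down(psi),feed=.3)
move_l([.477,.286,.06],feed=.2)
h=move_l([.477,.286,.036],feed=.03,until_force=4)
s=sense(); print(h,s["time_s"],s["position"],s["wrist_force"],s["finger_gap"])
command_gripper(.05); 
move_l([.477,.286,.09],feed=.15);
s=sense(); print(s["time_s"],s["position"])
```

```text
[0.393 0.373 0.004] [0.562 0.375 0.004] [0.559 0.203 0.004] [0.4   0.194 0.004] True 10.0083 [0.47694691 0.28593345 0.03987503] [-0.14959187 -0.21899475  3.86818529] 0.01184357739230793
10.9417 [0.47699802 0.28580164 0.09002191]
```

Now retreat, check the cap, and view the tray from above.

Run:
```python
from h import *
from meas import *
from rig import *
move_l([.477,.286,.22],feed=.3)
s=sense(); pose=(s["position"],s["tcp_rot"]); im,d=camera("wrist"); cv2.imwrite("pics/w6.png",im[:,:,::-1]); C=cloud("wrist",d,pose)
r=np.hypot(C[...,0]-.477,C[...,1]-.286)
hsv=cv2.cvtColor(im,cv2.COLOR_RGB2HSV)
m=(r<.08)&(C[...,2]>.006)&(C[...,2]<.015)&(hsv[...,1]<40)&(hsv[...,2]>120); print(cv2.minEnclosingCircle((C[m][:,:2]*1000).astype(np.float32)),np.median(C[m][:,2]))
m=(r<.06)&(C[...,2]>.025)&(C[...,2]<.04); print("wing",mr(C[m]),np.median(C[m][:,2]))
movep([.487,-.27,.20],down(np.radians(27.5))); sleep(.2)
command_gripper(.06)
s=sense(); print(s["time_s"]); pose=(s["position"],s["tcp_rot"]); im,d=camera("wrist"); cv2.imwrite("pics/w7.png",im[:,:,::-1]); C=cloud("wrist",d,pose)
np.savez("pics/w7.npz",im=im,d=d,p=pose[0],R=pose[1])
tray("wrist",im,C)
```

```text
((476.5649108886719, 285.6918640136719), 76.42497253417969) 0.009957230702382663
wing [array([476.1, 286. ]), array([13.9, 70. ]), np.float64(38.1)] 0.033770282463234935
14.05
wrist  handle [array([ 498.7, -263.7]), array([12.1, 43.9]), np.float64(26.3)] 1319 0.06603641952595593
 tray [array([ 441.6, -297.7]), array([128.2,  89.9]), np.float64(26.2)] 11959
 whl 1680
```

View pics/w6.png

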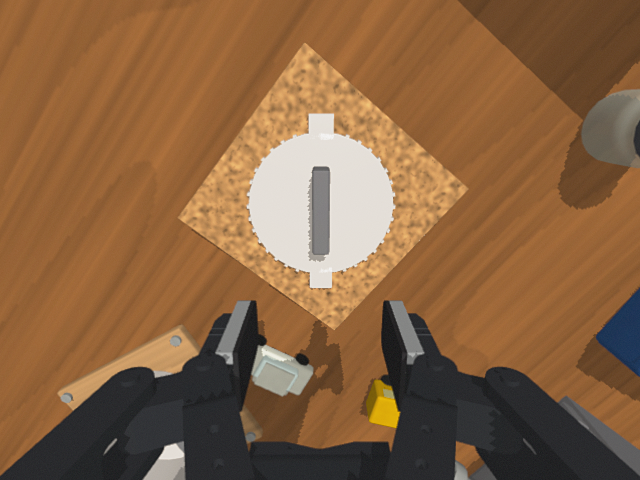

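View pics/w7.png

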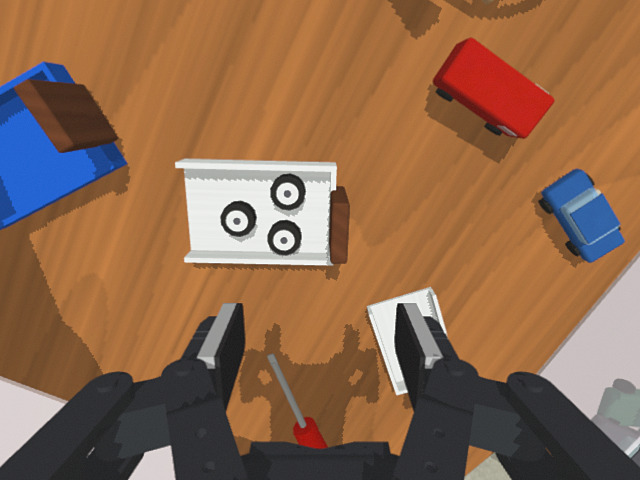

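The cap is centred on the mat, wing up (cap at w6 (321,204)). In w7 the handle at (340,225) is clear of the wheels. Next I check the pouring poses by IK before gripping.

```bash
cat >> h.py <<'E'
TUB=np.array([.482,.0125])
def ry(t):
    c,s=np.cos(t),np.sin(t); return np.array([[c,0,s],[0,1,0],[-s,0,c]])
def rz(t):
    c,s=np.cos(t),np.sin(t); return np.array([[c,-s,0],[s,c,0],[0,0,1]])
def pour(phi,th,off=.02,z=.10,gz=.052):
    R=rz(phi)@ry(-th)
    lip=np.array([*(TUB+off*np.array([np.cos(phi),np.sin(phi)])),z])
    o=lip-R@np.array([-.06,0,0]); return o+R@np.array([.062,0,gz]), R@down(0)
E
python3 - <<'E'
from h import *
from rig import *
s="wrist"
a=np.load("pics/w6.npz") if 0 else None
for ph in [-80,-60,-40,-22.5,0,25,50,80]:
    for th in [0,25,45,55]:
        p,R=pour(np.radians(ph),np.radians(th)); q=inverse_kinematics(p,R); print(ph,th,p.round(3),None if q is None else np.round(q,2))
E
```

```text
-80 0 [ 0.507 -0.127  0.152] [ 0.06  0.34  0.14  2.01 -0.06  0.79 -1.17]
-80 25 [ 0.501 -0.094  0.199] [-0.25  0.25  0.13  2.08  0.54  0.86 -1.88]
-80 45 [ 0.494 -0.056  0.223] [-0.32  0.3  -0.08  2.1   0.89  1.15 -2.34]
-80 55 [ 0.49  -0.034  0.23 ] [-0.27  0.38 -0.27  2.09  1.    1.36 -2.52]
-60 0 [ 0.553 -0.11   0.152] [ 0.07  0.4   0.07  1.91 -0.04  0.83 -0.89]
-60 25 [ 0.536 -0.082  0.199] [-0.26  0.25  0.15  2.09  0.57  0.71 -1.59]
-60 45 [ 0.517 -0.048  0.223] [-0.29  0.24 -0.11  2.19  1.08  0.95 -2.22]
-60 55 [ 0.506 -0.029  0.23 ] [-0.07  0.32 -0.51  2.22  1.26  1.23 -2.46]
-40 0 [ 0.591 -0.079  0.152] [ 0.07  0.45 -0.01  1.83  0.    0.86 -0.64]
-40 25 [ 0.565 -0.057  0.199] [-0.25  0.24  0.14  2.09  0.54  0.57 -1.24]
-40 45 [ 0.535 -0.032  0.223] [-0.18  0.18 -0.19  2.27  1.31  0.73 -2.12]
-40 55 [ 0.518 -0.018  0.23 ] [ 0.52  0.43 -1.17  2.32  1.6   1.26 -2.38]
-22.5 0 [ 0.613 -0.042  0.152] [ 0.06  0.48 -0.08  1.78  0.05  0.88 -0.43]
-22.5 25 [ 0.582 -0.029  0.199] [-0.16  0.24  0.04  2.09  0.46  0.46 -0.89]
-22.5 45 [ 0.546 -0.014  0.223] [ 0.59  0.25 -0.96  2.29  1.59  
[... 382 characters left out ...]
.9   0.1 ]
25 25 [0.58  0.058 0.199] [ 0.23  0.27 -0.39  2.07 -0.07  0.4   0.37]
25 45 [0.545 0.042 0.223] None
25 55 [0.525 0.033 0.23 ] [ 0.3   0.14 -0.24  2.44  4.04  0.49  2.64]
50 0 [0.573 0.121 0.152] [ 0.02  0.47 -0.39  1.84  0.22  0.88  0.39]
50 25 [0.552 0.096 0.199] [ 0.38  0.3  -0.57  2.06 -0.26  0.51  0.95]
50 45 [0.527 0.066 0.223] [ 1.06  0.41 -1.13  2.21 -0.79  0.34  1.63]
50 55 [0.512 0.049 0.23 ] None
80 0 [0.507 0.152 0.152] [ 0.07  0.41 -0.56  1.96  0.29  0.85  0.76]
80 25 [0.501 0.119 0.199] [ 0.49  0.33 -0.7   2.04 -0.3   0.71  1.45]
80 45 [0.494 0.081 0.223] [ 0.76  0.38 -0.72  2.08 -0.75  0.83  2.01]
80 55 [0.49  0.059 0.23 ] [ 0.87  0.45 -0.74  2.09 -0.87  0.93  2.2 ]
```

Run:
```python
from h import *
from rig import *
psi=np.radians(26.3)
move_l([.4988,-.2637,.09],down(psi),feed=.25)
print(move_l([.4988,-.2637,.052],feed=.08,until_force=8))
command_gripper(0,90); s=sense(); print(s["time_s"],s["position"],s["wrist_force"].round(1),s["finger_gap"])
move_l([.4988,-.2637,.07],feed=.06); sleep(.1)
s=sense(); print(s["time_s"],s["position"],s["wrist_force"].round(1),s["ft_torque"].round(2),s["finger_gap"])
im,d=camera("side");cv2.imwrite("pics/sd8.png",im[130:330,200:440,::-1].repeat(3,0).repeat(3,1))
im,d=camera("wrist");cv2.imwrite("pics/w8.png",im[:,:,::-1])
```

```text
False
15.8167 [ 0.49921448 -0.26377294  0.05249636] [0.2 0.5 3.2] 0.011046530760471372
16.3667 [ 0.49853692 -0.26362109  0.06983799] [-0.6  0.3 -2. ] [ 0.03 -0.11 -0.05] 0.010613876315566819
```

View pics/sd8.png

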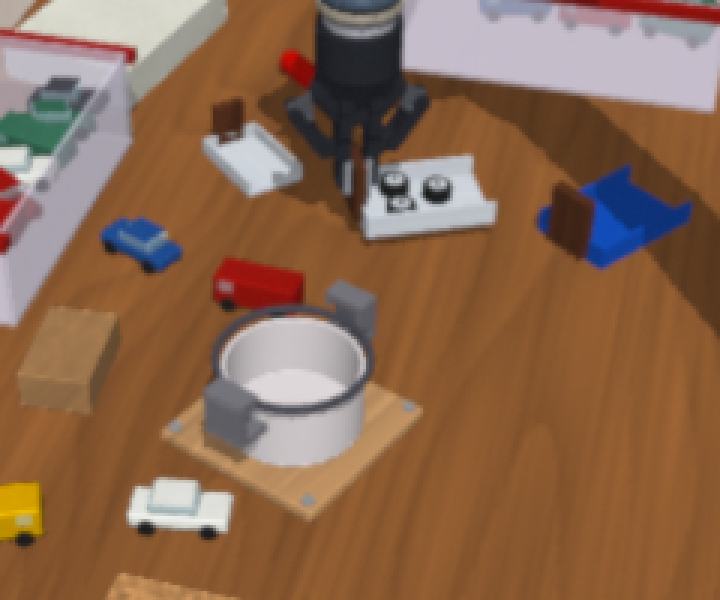

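View pics/w8.png

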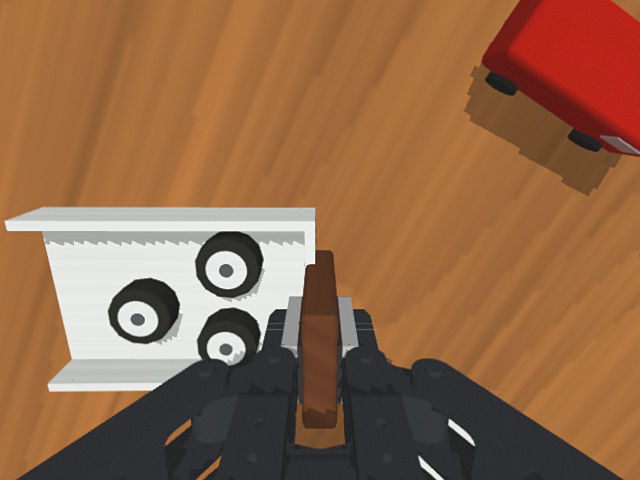

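The tray is lifted level, with all three wheels on it (w8 at (143,310), (229,265), (228,335)). Carry it over the tub.

Run:
```python
from h import *
from rig import *
move_l([.4988,-.2637,.20],feed=.15)
ph=np.radians(-75)
p,R=pour(ph,0,off=.022,z=.125); move_l(p,R,feed=.07); s=sense(); print(s["time_s"],s["position"]-p)
p,R=pour(ph,np.radians(8),off=.022,z=.105); move_l(p,R,feed=.07); sleep(.2); s=sense(); print(s["time_s"],s["position"]-p,s["wrist_force"].round(1),s["finger_gap"])
im,d=camera("side");cv2.imwrite("pics/sd9.png",im[130:330,200:440,::-1].repeat(3,0).repeat(3,1))
im,d=camera("scene");cv2.imwrite("pics/s9.png",im[150:350,220:460,::-1].repeat(3,0).repeat(3,1))
```

```text
19.6417 [-7.70251642e-05 -2.79141551e-04 -4.26292489e-05]
20.1583 [ 0.00024455 -0.00130894  0.00031696] [-1.3 -0.4 -1.6] 0.010800542129958419
```

View pics/sd9.png

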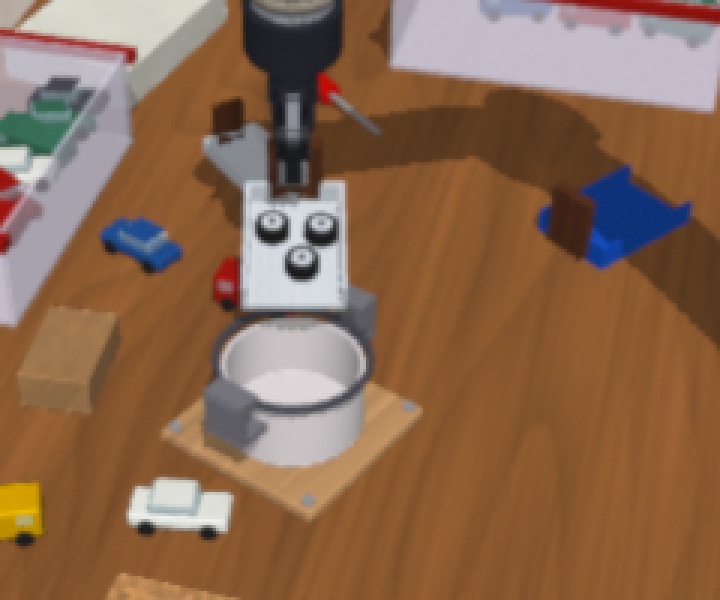

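View pics/s9.png

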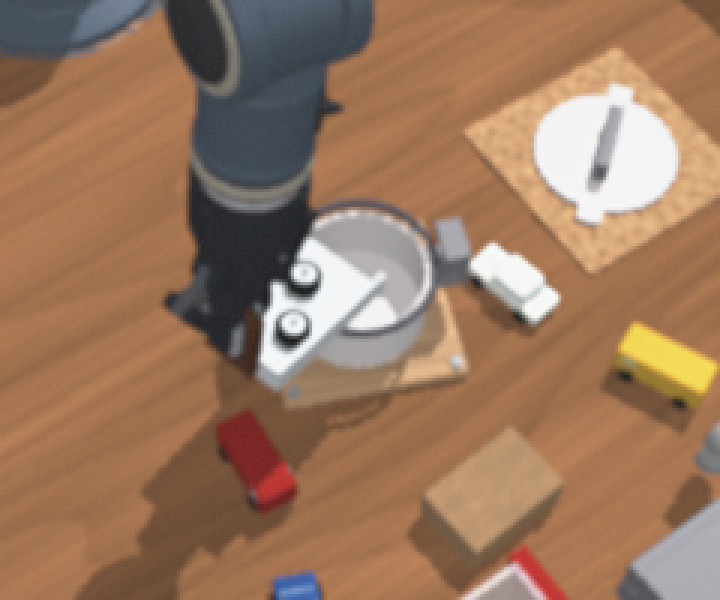

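Run:
```python
from h import *
a=ray("side",281,232,.107);b=ray("side",315.5,232,.107);print(a,b,(a+b)/2)
p=TUB+.022*np.array([np.cos(np.radians(-75)),np.sin(np.radians(-75))]);print(p)
```

```text
[ 0.52543834 -0.00196975  0.107     ] [ 0.4485346 -0.0223825  0.107    ] [ 0.48698647 -0.01217613  0.107     ]
[ 0.48769402 -0.00875037]
```

The lip measures (0.487, −0.012), as planned (0.488, −0.009) and inside the mouth. Tip slowly.

Run:
```python
from h import *
from rig import *
ph=np.radians(-75)
fr=[]
for t in [14,18,22,26,30,36,42]:
    p,R=pour(ph,np.radians(t),off=.022,z=.105); move_l(p,R,feed=.04); s=sense(); im,d=camera("side"); fr.append(im[180:280,240:350]); print(t,s["time_s"],s["wrist_force"].round(1))
sleep(.5); im,d=camera("side"); fr.append(im[180:280,240:350])
k=np.vstack([np.hstack(fr[:4]),np.hstack(fr[4:])]); cv2.imwrite("pics/pour.png",cv2.resize(k,(792,360))[:,:,::-1])
```

```text
14 20.7583 [ 0.1  0.3 -2.5]
18 21.1917 [ 0.3 -0.9 -2.4]
22 21.625 [-0.9  0.8 -2.4]
26 22.0583 [ 0.6 -0.3 -1.7]
30 22.4917 [ 0.1 -0.  -1.9]
36 23.0417 [-0.1 -0.  -1.6]
42 23.5917 [-0.2 -0.7 -2.5]
```

View pics/pour.png

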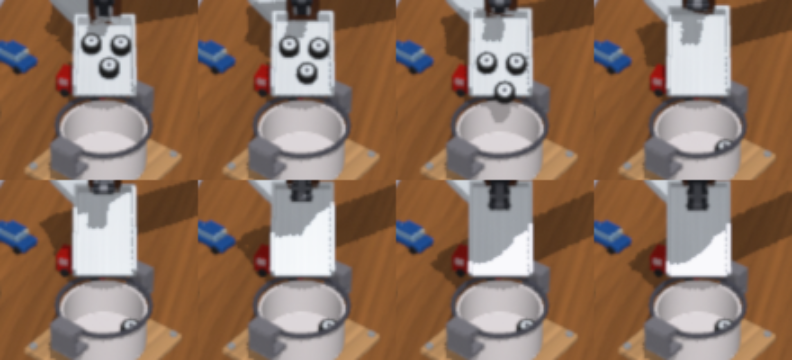

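The tray is empty and one wheel is visible in the tub; the others are hidden by the near wall. I return the tray, then look into the tub.

Run:
```python
from h import *
from rig import *
ph=np.radians(-75); psi=np.radians(26.3)
p,R=pour(ph,0,off=.04,z=.14); move_l(p,R,feed=.1)
move_l([.4988,-.2637,.20],down(psi),feed=.1)
move_l([.4988,-.2637,.075],feed=.15)
h=move_l([.4988,-.2637,.049],feed=.03,until_force=3); s=sense(); print(h,s["time_s"],s["position"],s["wrist_force"].round(1))
im,d=camera("side");cv2.imwrite("pics/sd10.png",im[130:330,200:440,::-1].repeat(3,0).repeat(3,1))
```

```text
True 28.9583 [ 0.4986397  -0.26357437  0.05249201] [-0.9  0.3  5.1]
```

View pics/sd10.png

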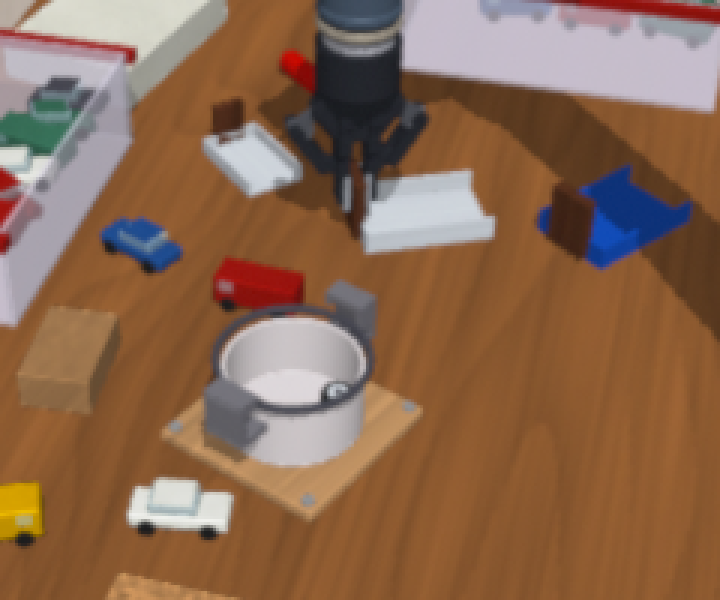

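The tray is down, empty and flat in side view. Release it, go up, and inspect the tub and tray.

Run:
```python
from h import *
from meas import *
from rig import *
command_gripper(.06); move_l([.4988,-.2637,.10],feed=.12); move_l([.4988,-.2637,.2],feed=.25)
s=sense(); im,d=camera("wrist");cv2.imwrite("pics/w11.png",im[:,:,::-1]); tray("wrist",im,cloud("wrist",d,(s["position"],s["tcp_rot"])))
C=cloud("wrist",d,(s["position"],s["tcp_rot"]))
for u,v in [(210,190),(210,240),(310,190),(310,240)]: print(C[v,u].round(4))
movep([.482,.0125,.27],down(np.radians(-22.5))); s=sense();print(s["time_s"])
im,d=camera("wrist");cv2.imwrite("pics/w12.png",im[:,:,::-1])
im,d=camera("scene");cv2.imwrite("pics/s12.png",im[:,:,::-1])
```

```text
wrist  handle [array([ 498.2, -263.6]), array([11.9, 44. ]), np.float64(26.5)] 1240 0.06594340134365625
 tray [array([ 441.2, -297.5]), array([128.5,  89.9]), np.float64(26.3)] 14733
 whl 0
[ 0.4103 -0.2865  0.0044]
[ 0.4257 -0.3269  0.0032]
[ 0.4825 -0.2509  0.0036]
[ 0.5011 -0.2891  0.0043]
31.9083
```

View pics/w11.png

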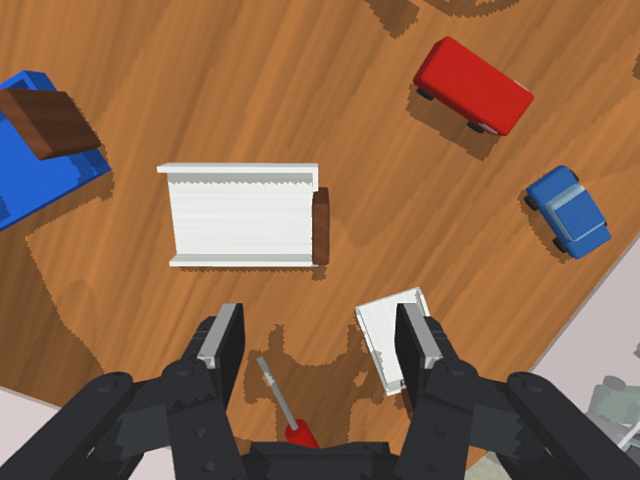

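View pics/w12.png

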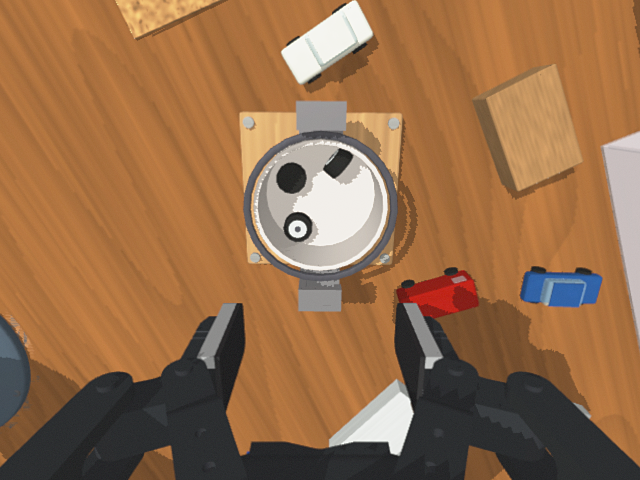

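View pics/s12.png

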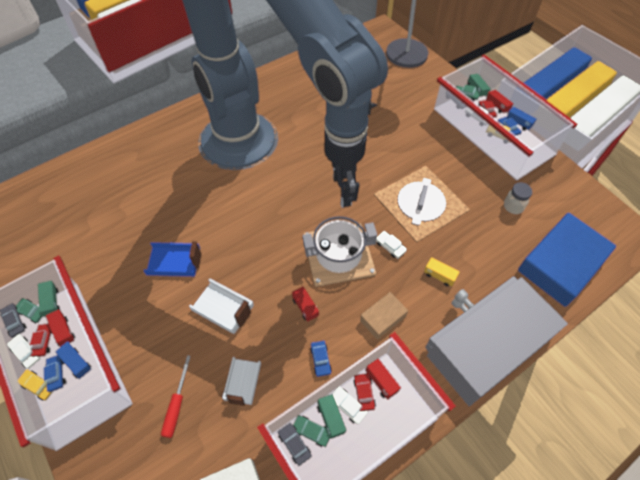

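All three wheels are in the tub: w12 (291,178), (338,163), (298,228). The tray is empty and flat with its floor at 4 mm, and the bystanders are where they were. Hand in.

```bash
python3 -c "
from rig import *
print(sense()['time_s'],finish_job())"
```

```text
the job is handed in; nothing more can be done
32.0083 None
```

The job is done and handed in at 32.0 s of the 72 s allowed; no verdict is reported.

**What I did:**
- Pressed the cap down about 7.5 mm and turned it 1.05 rad anticlockwise. Early in the turn the press sagged to about 5 mm, so I pushed lower and went on; the ears still passed under the teeth.
- Lifted the cap off and set it on the mat, wing up. It sits at about (0.476, 0.286) and the measured mat centre is (0.477, 0.286).
- Tipped the larger aluminium tray over the open tub until the wheels slid in, at a slope of about 22–26°. I then set the tray down flat where it had stood.

**Last checks:**
- The wrist picture shows all three wheels inside the tub, one of them leaning.
- The tray is empty with its floor level at about 4 mm, within 1 mm of its old place.
- The cars, carton, jar and screwdriver look unmoved in the pictures; I did not measure them.
- The force readings I took stayed below about 15 N; the stop during the push was set to trip at a change of 26 N.
- The gripper was open and touching nothing at the end.

No final check failed. The only disagreements between measurements were 2–3 mm between cameras.

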